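# Peel the stuck cover tray off a loaded carrier tray and present it

### The arm

A 6-joint arm with a two-finger parallel gripper is mounted at the origin on the work surface. World frame = base frame: x ahead of the robot, y to its left, z up, the work surface at z = 0. Lengths are in m, angles in rad, forces in N, time in s.
With the tool pointing down it reaches from about 0.225 to 0.875 m from the base axis. Payload 3.4 kg.
Tool frame: the origin (TCP) lies at the very end of the fingers, on their centre line; the grasp point (between the pads) lies 19 mm behind it; z points along the fingers, y is the line along which they close (so a half turn about z gives the same grasp; the last joint's range is limited). The gripper opens to 85 mm and grips with 20 to 120 N. Pads are 22 mm wide; open, the fingers measure 114 mm over their backs; the gripper's body (76 mm by 85 mm) begins 54 mm behind the grasp point. The pads swing forward as they close: fully open they stand 13 mm farther back than shut.
Start: joints at [-0.121, 0.276, 1.505, -0, 1.361, -0.121], TCP at [0.575, -0, 0.231] pointing down, gripper open.
Joint ranges: [-2.89, 2.89], [-0.75, 2.08], [0.22, 2.7], [-1.18, 4.32], [0.11, 2.71], [-2.7, 2.7]. Speed limits (rad/s): [2.57, 2.57, 3.14, 3.14, 3.14, 3.14].

### API

Orientations are given as a rotation vector (axis times angle).
In Python, from plant import ctrl, snapshot, hand_in, nets gives the robot as it stands.
- The arm moves only by the tool apply_moves, never from a script. Its argument "plan" is a list of rows, each a list of 3 entries, a list of its own where there are three numbers: the finger opening in m, from 0 to 0.0854, then the shift along the tool's x, y, z in m, then the turn, a rotation vector about the tool's x, y, z in degrees. A call has 1 to 20 rows; each row is the pose to reach, as a shift and turn from the pose commanded when the call began, along the tool's axes at that moment; what a row does not reach only later rows make up. A row lasts 1/12 s, in which the tool goes at most 41.7 mm and 7.16 degrees, less where a joint would pass 70% of its speed; a pose out of reach is approached as far as the arm can. A call with a gripper value outside its range is refused whole. The fingers move at their own pace and stop on an object; "grip_force" is the grip in N (left out, the last holds). Time passes only in rows, so rows that repeat a pose let the fingers close. It gives the time, the measured TCP pose, the force, the opening and the grip force at its end, in the units of the state.
- ctrl.get_obs(): the state, without advancing time (a new reading comes with each control period).
- snapshot(name): name is "scene" or "side" or "wrist"; returns a dict with "color" (480x640x3 uint8, red, green, blue), "fx", "fy", "cx", "cy" (pixels), "R" (3x3) and "t" (3): a world point X has camera coordinates R X + t. Camera axes: x right, y down, z forward; pixel columns grow to the right and rows downward; lengths in m; the calibration is good to about 2 mm. A picture is of the moment at which its call begins. There is no depth.
- hand_in(): hands the job in; it is judged then, once.
Trained networks look in a picture, given as the dict that the camera call returned (one of the last four; its "shot" number tells which), for a name from the list of things; names that differ only in an ending like _2 or _b are one class to them, and where a whole thing is asked for, a point or a joint stands for the part that bears it (a point fixed in the world has none). Each returns a list of dicts, best first, with "score" (0 to 1); they miss things now and then, are a little off and sometimes report something else, mostly with a low value. They report only what shows in the picture. A call takes as long as a camera call.
- nets.masks_of(picture, name): "mask" (480x640 bool, what is visible of it) and "at" ([column, row] in pixels, amid what is visible of it).
The state is a dict: "clock": time; "joint_pos": joint angles; "qvel": joint speeds; "joint_torque": joint torques, N m; "tcp_pos": TCP position; "ee_rot": TCP orientation; "force": force on the tool from outside, world axes, zero at the start; "moment": the same for the moment, N m; "finger_gap": finger opening in m; "finger_force": force on a finger pad.
Only numpy, scipy, OpenCV 4.12 (cv2) and the standard library are available. Lean on these libraries where they do the work, as an engineer would, in place of code of your own. Each camera call takes 0.05 s, during which the arm holds its last target. There are 200 camera calls.

### The job

The formed cover tray is stuck in the mouth of the loaded carrier tray: pinch its upright corner tab gently (no more than about 40 N, or the tab cracks) and peel it, raising the tab corner first while the opposite corner stays down, then draw the cover clear; the carrier must stay standing where it is. Carry the cover over the foam mat and finish while still holding it up there, level, centred over the mat and about 20 cm above the bench, for inspection. Leave everything else on the bench undisturbed.

Things in the scene. Friction and masses are not known exactly. Their poses are not given: they have to be found in the camera images.
- cover: Formed rigid plastic cover tray, about 120 g: pan 170 x 130 mm outside, 12 mm deep, walls 3 mm, with a flat flange 190 (x) x 150 (y) mm, 3 mm thick, round its mouth. Origin: centre of the pan's underside, z up; flange underside at z = 12 mm, top at 15 mm. At the start the pan hangs inside the carrier's mouth (3 mm clear all round), flange resting on the rim, held by friction (see far_corner).
- tab (a point): On the cover's pull tab, at cover (-86, -66, 35) mm. The tab is an upright plate on one flange corner, 30 mm wide, 8 mm thick, its top 30 mm above the flange's top; this point is at mid-width and mid-thickness, 20 mm above the flange's top. Its broad faces look along the cover's (1, 1) direction, at 45 degrees to its sides. There is room for a finger beside both.
- far_corner (a point): Flange corner diagonally across from the tab, underside, at cover (95, 75, 12) mm: tip about it. Spring beads in its carrier (at cover x = 55 on both long sides, y = 40 mm on both short sides) each drag on the pan with about 1.4 N until it has risen 6 mm past them. Pulled straight up all hold at once, nearly the carrier's weight; tipped, they let go one by one, all by about 0.24 rad.
- carrier: Carrier tray, loose on the bench and holding a display panel, 0.6 kg in all: open box 186 (x) x 146 (y) x 45 mm high with 5 mm walls. Origin at the centre of its underside, axes parallel to the cover's at the start; the cover's origin starts 33 mm above it. A second, empty tray of the same size without a cover also stands on the bench.
- mat: Foam mat lying on the bench, 220 x 180 x 3 mm, fixed. Origin at the centre of its underside. It may be left or right of the carrier.
- screwdriver: Screwdriver lying between the carrier and the mat, under 40 mm high; origin on its underside. Leave alone.
- parts_bin: Clear open parts bin, 120 x 90 x 60 mm, on the far side of the bench; origin at the centre of its underside. Leave alone.
- tape_roll: Roll of tape lying flat, 90 mm across, 25 mm high, close to the robot; origin at the centre of its underside. Leave alone.
- carton: Small cardboard carton, 140 x 100 x 90 mm, on the left; origin at the centre of its underside. Leave alone.
- empty_carrier: Empty tray without cover, 186 x 146 x 45 mm, far left; origin at the centre of its underside. Leave alone.
- spray_bottle: Bottle, 50 mm across, 140 mm high, on the right; origin at the centre of its underside. Leave alone.
- panel_pc: Panel computer lying face up, 170 x 240 x 40 mm, on the right; origin at the centre of its underside. Leave alone.

How it is judged:
By the outcome, as a careful person would: the job done as asked, in the order asked, and still so for the second after the job is handed in, while the arm keeps its last pose, push and grip.
It also fails if it takes over 42 s, if anything falls off the work surface, if the arm or the gripper's body presses on something with over 40 N, if the wrist force passes 120 N, or if a joint passes its speed limit or range.

## Working session

There is one attempt and no reset: what is moved stays moved. The work goes in short steps, Python scripts to look and compute and a tool call to move; the robot and the scene stay as the last step left them, time stands still between calls to the robot, and variables do not carry over. Pictures are saved under pics/ and viewed, at most 10 in all, crops included, and the job is handed in when it is done.

Besides the shell and the picture viewer there is one more tool, called after "Call:" in YAML: its name, and indented under it one key for each argument. apply_moves: Moves the arm, as the interface text tells. Its arguments: {"type":"object","properties":{"plan":{"type":"array"},"grip_force":{"type":"number"}},"required":["plan"]}

```bash
mkdir -p pics
cat > h.py <<'E'
import numpy as np, cv2
from plant import ctrl, snapshot, hand_in, nets
from scipy.spatial.transform import Rotation as Ro
def save(p,n): cv2.imwrite('pics/'+n,p['color'][:,:,::-1])
def ray(p,uv,z):
    d=np.array([(uv[0]-p['cx'])/p['fx'],(uv[1]-p['cy'])/p['fy'],1.]); R=np.array(p['R']);t=np.array(p['t'])
    c=-R.T@t; w=R.T@d; return c+w*(z-c[2])/w[2]
def proj(p,X):
    c=np.atleast_2d(X)@np.array(p['R']).T+np.array(p['t']); return np.c_[p['fx']*c[:,0]/c[:,2]+p['cx'],p['fy']*c[:,1]/c[:,2]+p['cy']]
E
python3 - <<'E'
from h import *
o=ctrl.get_obs(); print({k:np.round(v,3) for k,v in o.items()})
for cam in ['scene','side']:
    p=snapshot(cam); save(p,cam+'0.png'); print(cam,np.round(-np.array(p['R']).T@p['t'],3))
    for n,z in [('cover',.046),('tab',.07),('mat',.003),('carrier',.02),('screwdriver',.01)]:
        for r in nets.masks_of(p,n)[:2]:
            m=r['mask'].astype(np.uint8); c=max(cv2.findContours(m,0,2)[0],key=cv2.contourArea)[:,0]
            q=np.array([ray(p,u,z)[:2] for u in c.astype(float)]).astype(np.float32)
            print(n,round(r['score'],2),r['at'],np.round(cv2.minAreaRect(q)[0],3),np.round(cv2.minAreaRect(q)[1],3),round(cv2.minAreaRect(q)[2],1))
E
```

```text
{'clock': np.float64(0.0), 'joint_pos': array([-0.121,  0.277,  1.506,  0.   ,  1.361, -0.121]), 'qvel': array([-0.001, -0.001,  0.001, -0.   ,  0.   ,  0.   ]), 'joint_torque': array([ 1.0000e-03, -4.1677e+01, -2.4581e+01, -0.0000e+00,  1.1000e-02,
        0.0000e+00]), 'tcp_pos': array([0.574, 0.   , 0.23 ]), 'ee_rot': array([-2.22e+00, -2.22e+00,  2.00e-03]), 'force': array([0.292, 0.245, 0.582]), 'moment': array([-0.047,  0.008,  0.005]), 'finger_force': np.float64(0.0), 'finger_gap': np.float64(0.086)}
scene [1.056 0.656 0.897]
cover 0.57 [267.3, 207.3] [ 0.598 -0.261] [0.221 0.186] 12.0
cover 0.18 [360.3, 320.3] [0.646 0.213] [0.172 0.21 ] 80.5
tab 0.66 [262.3, 208.0] [ 0.611 -0.235] [0.213 0.176] 14.0
mat 0.83 [362.1, 322.6] [0.625 0.19 ] [0.184 0.224] 80.0
carrier 0.8 [274.6, 229.0] [ 0.63 -0.19] [0.144 0.237] 66.7
side [0.964 1.307 1.168]
cover 0.6 [292.5, 213.1] [ 0.613 -0.241] [0.195 0.159] 12.2
tab 0.76 [292.2, 208.4] [ 0.622 -0.206] [0.184 0.146] 14.6
mat 0.67 [324.4, 304.9] [0.627 0.194] [0.181 0.218] 80.3
carrier 0.64 [294.8, 225.7] [ 0.632 -0.187] [0.141 0.232] 69.2
```

View pics/scene0.png

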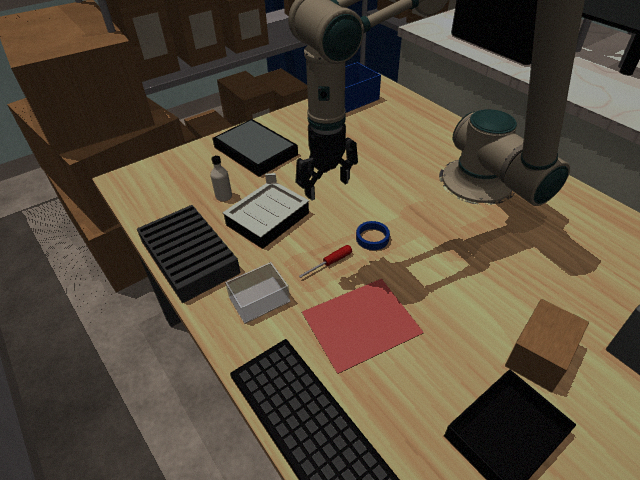

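View pics/side0.png

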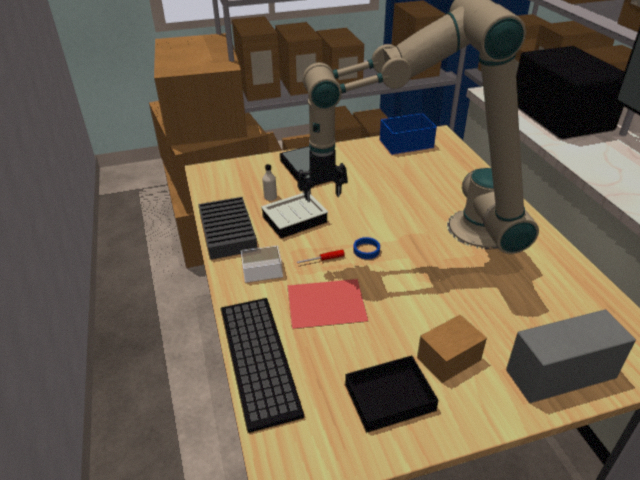

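The scene view shows the cover (white ribbed tray) at about (267,210), with its tab at (271,179), on the near-base, −y corner. The mat is at (362,325) and the screwdriver at (328,262). The side view agrees. Next I'll hover over the tab, already turned for the pinch, and look from close by.

Call:
apply_moves:
  plan:
    - [0.05, [-0.04, 0, -0.01], [0, 0, -7]]
    - [0.05, [-0.08, 0, -0.02], [0, 0, -14]]
    - [0.05, [-0.12, -0.005, -0.03], [0, 0, -21]]
    - [0.05, [-0.16, -0.008, -0.04], [0, 0, -28]]
    - [0.05, [-0.2, -0.01, -0.05], [0, 0, -35]]
    - [0.05, [-0.24, -0.014, -0.06], [0, 0, -42]]
    - [0.05, [-0.28, -0.014, -0.07], [0, 0, -49]]
    - [0.05, [-0.28, -0.014, -0.07], [0, 0, -57]]
    - [0.05, [-0.28, -0.014, -0.07], [0, 0, -57]]
    - [0.05, [-0.28, -0.014, -0.07], [0, 0, -57]]

```text
clock: 1.43
tcp_pos: [0.5608, -0.2815, 0.3013]
ee_rot: [0.895, 3.011, 0.0]
force: [0.1, -0.1, 0.5]
finger_gap: 0.05
finger_force: 0.0
```

Run:
```python
from h import *
o=ctrl.get_obs(); print({k:np.round(v,3) for k,v in o.items()})
c0,yaw=np.array([.61,-.243,.033]),np.radians(12)
for cam in ['wrist','scene']:
    p=snapshot(cam); save(p,cam+'1.png'); print(cam,np.round(-np.array(p['R']).T@p['t'],3),np.round(p['R'],3).tolist())
    for n,z in [('cover',.048),('tab',.07)]:
        for r in nets.masks_of(p,n)[:2]:
            m=r['mask'].astype(np.uint8); c=max(cv2.findContours(m,0,2)[0],key=cv2.contourArea)[:,0]
            q=np.array([ray(p,u,z)[:2] for u in c.astype(float)]).astype(np.float32)
            print(n,round(r['score'],2),r['at'],[np.round(x,3) for x in cv2.minAreaRect(q)])
    R=Ro.from_euler('z',yaw).as_matrix()
    print(proj(p,c0+np.array([[-.095,-.075,.015],[.095,-.075,.015],[.095,.075,.015],[-.095,.075,.015],[-.086,-.066,.035]])@R.T).round(0).tolist())
```

```text
{'clock': np.float64(1.433), 'joint_pos': array([-0.576,  0.329,  1.257,  0.   ,  1.555, -1.569]), 'qvel': array([ 0.026, -0.008,  0.023,  0.006,  0.001,  0.051]), 'joint_torque': array([ -0.872, -46.023, -26.322,  -0.103,  -0.067,  -0.284]), 'tcp_pos': array([ 0.561, -0.281,  0.301]), 'ee_rot': array([0.895, 3.011, 0.   ]), 'force': array([ 0.149, -0.13 ,  0.523]), 'moment': array([-0.003,  0.013,  0.032]), 'finger_force': np.float64(0.0), 'finger_gap': np.float64(0.05)}
wrist [ 0.494 -0.237  0.444] [[0.546, 0.838, -0.001], [0.797, -0.519, 0.31], [0.259, -0.17, -0.951]]
cover 0.85 [370.8, 200.6] [array([ 0.607, -0.249]), array([0.197, 0.162]), np.float64(12.857)]
tab 0.96 [370.1, 199.0] [array([ 0.6  , -0.248]), array([0.186, 0.152]), np.float64(13.084)]
tab 0.64 [582.0, 27.6] [array([ 0.589, -0.031]), array([0.105, 0.024]), np.float64(1.646)]
[[246.0, 193.0], [383.0, 321.0], [500.0, 221.0], [363.0, 71.0], [257.0, 197.0]]
scene [1.056 0.656 0.897] [[-0.801, 0.599, -0.012], [0.427, 0.557, -0.712], [-0.419, -0.576, -0.702]]
tab 0.89 [263.2, 205.5] [array([ 0.613, -0.234]), array([0.21 , 0.174]), np.float64(13.02)]
[[271.0, 179.0], [221.0, 212.0], [259.0, 237.0], [309.0, 201.0], [271.0, 177.0]]
```

View pics/wrist1.png

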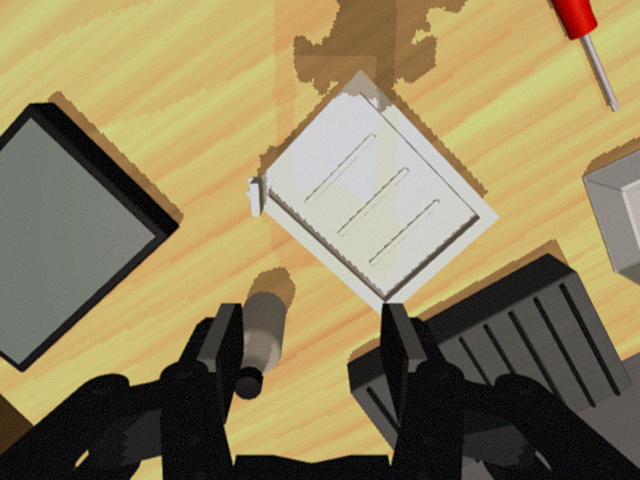

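The wrist view shows the tab on edge at about (255,195), and the flange corners at (362,70) and (497,218). This is close to my projected model. I'll refine the pose by fitting silhouettes.

```bash
cat >> h.py <<'E'
F=np.array([[sx*.095,sy*.075,z] for sx in(-1,1) for sy in(-1,1) for z in(.012,.015)])
d=np.array([1,1,0])/2**.5; e=np.array([1,-1,0])/2**.5
T=np.array([np.array([-.086,-.066,0])+a*.015*e+b*.004*d+[0,0,z] for a in(-1,1) for b in(-1,1) for z in(.015,.045)])
TAB=np.array([-.086,-.066,.035])
def sil(p,R,c):
    im=np.zeros((480,640),np.uint8)
    for P in(F,T): cv2.fillConvexPoly(im,cv2.convexHull((proj(p,P@R.T+c)*16).round().astype(np.int32)),1,shift=4)
    return im>0
E
python3 - <<'E'
from h import *
from scipy.optimize import minimize
D=[]
for cam in ['wrist','scene','side']:
    p=snapshot(cam)
    r=nets.masks_of(p,'tab')[0]; print(cam,r['score'],r['mask'].sum()); D.append((p,r['mask']))
def cost(x,D):
    return sum((sil(p,Ro.from_euler('z',x[2]*10,degrees=True).as_matrix(),[x[0]/100,x[1]/100,.033])^m).sum()/m.sum() for p,m in D)
for DD in (D[:1],D[1:],D):
    s=minimize(cost,[60.7,-24.6,1.25],args=(DD,),method='Nelder-Mead',options=dict(initial_simplex=[[60.7,-24.6,1.25],[61.3,-24.6,1.25],[60.7,-24,1.25],[60.7,-24.6,1.6]]))
    x=s.x; R=Ro.from_euler('z',x[2]*10,degrees=True).as_matrix(); print(x.round(3),round(s.fun,3), (R@TAB+[x[0]/100,x[1]/100,.033]).round(4))
p=D[0][0]; im=p['color'].copy(); im[D[0][1]]=im[D[0][1]]//2+[0,120,0]
cs=cv2.findContours(sil(p,R,[x[0]/100,x[1]/100,.033]).astype(np.uint8),0,2)[0]; cv2.drawContours(im,cs,-1,(255,0,0),1)
save(dict(color=cv2.resize(im[40:340,200:520],None,fx=2,fy=2)),'fit.png')
o=ctrl.get_obs();print(Ro.from_rotvec(o['ee_rot']).as_matrix().round(3))
E
```

```text
wrist 0.6 31507
scene 0.63 2560
side 0.66 1359
[ 60.849 -24.294   1.29 ] 0.016 [ 0.5394 -0.3265  0.068 ]
[ 60.98  -24.197   1.242] 0.153 [ 0.54   -0.3249  0.068 ]
[ 60.868 -24.277   1.328] 0.181 [ 0.5401 -0.3268  0.068 ]
[[-0.839  0.544  0.   ]
 [ 0.544  0.839 -0.   ]
 [-0.     0.    -1.   ]]
```

View pics/fit.png

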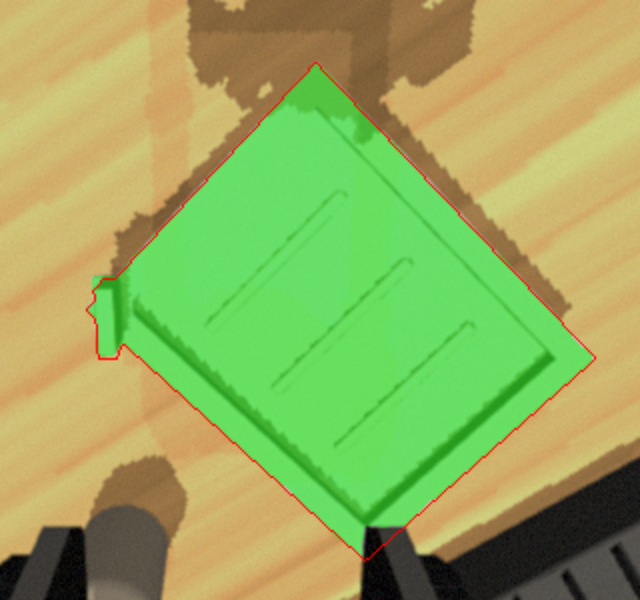

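The fit is excellent: cover at (0.6085, −0.2429), yaw 12.9°, tab at (0.5396, −0.3265). Descending above the tab.

Call:
apply_moves:
  plan:
    - [0.05, [-0.003, -0.025, 0.02], [0, 0, -1]]
    - [0.05, [-0.007, -0.05, 0.055], [0, 0, -1]]
    - [0.05, [-0.007, -0.05, 0.095], [0, 0, -1]]
    - [0.05, [-0.007, -0.05, 0.135], [0, 0, -1]]
    - [0.05, [-0.007, -0.05, 0.165], [0, 0, -1]]
    - [0.05, [-0.007, -0.05, 0.18], [0, 0, -1]]
    - [0.05, [-0.007, -0.05, 0.18], [0, 0, -1]]
    - [0.05, [-0.007, -0.05, 0.18], [0, 0, -1]]

```text
clock: 2.7
tcp_pos: [0.5395, -0.3256, 0.1208]
ee_rot: [-0.866, -3.019, -0.001]
force: [0.0, -0.2, 0.7]
finger_gap: 0.0502
finger_force: 0.0
```

Run:
```python
from h import *
p=snapshot('wrist'); save(p,'w2.png')
o=ctrl.get_obs();print(o['clock'],o['tcp_pos'].round(4),Ro.from_rotvec(o['ee_rot']).as_matrix().round(3).tolist())
R=Ro.from_euler('z',12.9,degrees=True).as_matrix();c=[.6085,-.2429,.033]
print(proj(p,T@R.T+c).round(0).tolist(),proj(p,o['tcp_pos']))
```

```text
2.75 [ 0.5404 -0.3263  0.1223] [[-0.848, 0.53, 0.001], [0.53, 0.848, -0.001], [-0.002, -0.0, -1.0]]
[[302.0, 227.0], [300.0, 246.0], [317.0, 227.0], [318.0, 246.0], [302.0, 280.0], [301.0, 306.0], [317.0, 280.0], [317.0, 306.0]] [[309.96226277 326.5682661 ]]
```

View pics/w2.png

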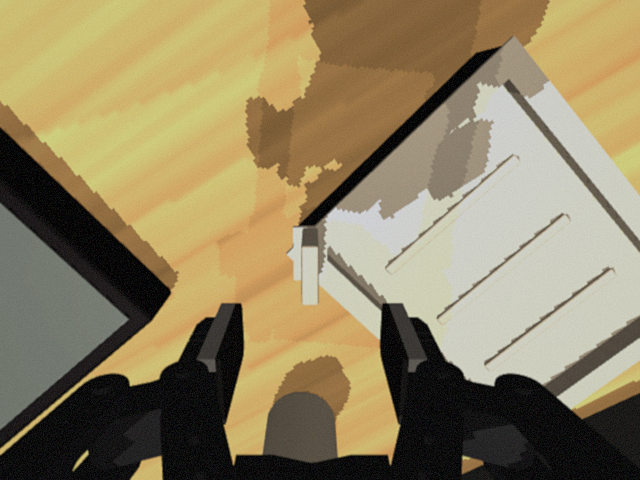

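The tab is at (310,275), straight ahead between the fingers and within 2 px of prediction. The spray bottle (grey, 305,430) is near the gripper body, so I'll check its clearance before descending.

Run:
```python
from h import *
from scipy.optimize import least_squares
D=[]
for cam in ['scene','side']:
    p=snapshot(cam)
    r=nets.masks_of(p,'spray_bottle')
    if r:
        m=r[0]['mask']; ys,xs=np.nonzero(m); D.append((p,[xs.mean(),ys.mean()])); b=[xs[ys>ys.max()-3].mean(),ys.max()-2]
        print(cam,r[0]['score'],ray(p,b,0).round(3),ray(p,[xs[ys<ys.min()+3].mean(),ys.min()+1],.14).round(3),ray(p,[xs.mean(),ys.mean()],.065).round(3))
```

```text
scene 0.86 [ 0.665 -0.409 -0.   ] [ 0.659 -0.412  0.14 ] [ 0.662 -0.405  0.065]
side 0.66 [ 0.665 -0.403  0.   ] [ 0.664 -0.402  0.14 ] [ 0.665 -0.395  0.065]
```

Call:
apply_moves:
  plan:
    - [0.05, [0, 0, 0.025], [0, 0, 0]]
    - [0.05, [0, 0, 0.05], [0, 0, 0]]
    - [0.05, [0, 0, 0.064], [0, 0, 0]]
    - [0.05, [0, 0, 0.069], [0, 0, 0]]
    - [0.05, [0, 0, 0.069], [0, 0, 0]]
    - [0.025, [0, 0, 0.069], [0, 0, 0]]
    - [0.012, [0, 0, 0.069], [0, 0, 0]]
    - [0.0, [0, 0, 0.069], [0, 0, 0]]
    - [0.0, [0, 0, 0.069], [0, 0, 0]]
    - [0.0, [0, 0, 0.069], [0, 0, 0]]
    - [0.0, [0, 0, 0.069], [0, 0, 0]]
  grip_force: 32

```text
clock: 3.87
tcp_pos: [0.5403, -0.3266, 0.0538]
ee_rot: [0.865, 3.018, -0.002]
force: [-1.5, -1.2, 6.4]
finger_gap: 0.0075
finger_force: 34.2
```

Run:
```python
from h import *
o=ctrl.get_obs();print({k:np.round(v,4) for k,v in o.items()})
Rt=Ro.from_rotvec(o['ee_rot']).as_matrix(); t=o['tcp_pos']
Rc=Ro.from_euler('z',12.9,degrees=True).as_matrix();c=np.array([.6085,-.2429,.033])
f=c+Rc@[.095,.075,.012]; dg=Rc@[.181,.141,0]; dg/=np.linalg.norm(dg)
ax=np.cross(dg,[0,0,1]); # lifting sense check
for a in [3,7,10,14,17,20]:
    M=Ro.from_rotvec(-ax*np.radians(a)); 
    if (M.apply(t-f)+f)[2]<t[2]: M=M.inv()
    n=M.apply(t-f)+f
    print(a,(Rt.T@(n-t)).round(4),np.degrees(Ro.from_matrix(Rt.T@M.as_matrix()@Rt).as_rotvec()).round(2))
```

```text
{'clock': np.float64(3.8667), 'joint_pos': array([-6.5360e-01,  4.9600e-01,  1.6269e+00, -4.0000e-04,  1.0158e+00,
       -1.6658e+00]), 'qvel': array([-0.0027, -0.0001, -0.0019,  0.0017,  0.0012,  0.001 ]), 'joint_torque': array([ 7.64000e-01, -4.62223e+01, -1.84197e+01,  3.01200e-01,
       -1.54400e-01,  3.62000e-02]), 'tcp_pos': array([ 0.5403, -0.3266,  0.0538]), 'ee_rot': array([ 8.6500e-01,  3.0176e+00, -2.2000e-03]), 'force': array([-1.524 , -1.2091,  6.3576]), 'moment': array([-0.047 ,  0.1189,  0.0082]), 'finger_force': np.float64(34.2329), 'finger_gap': np.float64(0.0075)}
3 [-0.0001  0.0008 -0.012 ] [ 2.98  0.38 -0.01]
7 [-0.0004  0.0027 -0.0278] [ 6.94  0.88 -0.02]
10 [-0.0007  0.0049 -0.0396] [ 9.92  1.25 -0.03]
14 [-0.0013  0.0088 -0.0551] [13.89  1.75 -0.04]
17 [-0.0018  0.0124 -0.0666] [16.87  2.13 -0.05]
20 [-0.0023  0.0166 -0.0778] [19.84  2.5  -0.06]
```

The tab is gripped at 34 N. Now I peel by tipping about the far corner to 17°.

Call:
apply_moves:
  plan:
    - [0.0, [0, 0.0002, -0.004], [1, 0.1, 0]]
    - [0.0, [0, 0.0005, -0.008], [2, 0.3, 0]]
    - [0.0, [-0.0001, 0.0008, -0.012], [3, 0.4, 0]]
    - [0.0, [-0.0002, 0.0015, -0.018], [4.5, 0.6, 0]]
    - [0.0, [-0.0003, 0.0021, -0.024], [6, 0.8, 0]]
    - [0.0, [-0.0005, 0.0032, -0.03], [7.5, 0.9, 0]]
    - [0.0, [-0.0006, 0.0041, -0.0356], [8.9, 1.1, 0]]
    - [0.0, [-0.0008, 0.0055, -0.042], [10.5, 1.3, 0]]
    - [0.0, [-0.001, 0.0067, -0.0474], [11.9, 1.5, 0]]
    - [0.0, [-0.0013, 0.0088, -0.0551], [13.9, 1.75, 0]]
    - [0.0, [-0.0016, 0.0111, -0.0628], [15.9, 2, 0]]
    - [0.0, [-0.0018, 0.0124, -0.0666], [16.9, 2.1, 0]]
    - [0.0, [-0.0018, 0.0124, -0.0666], [16.9, 2.1, 0]]
    - [0.0, [-0.0018, 0.0124, -0.0666], [16.9, 2.1, 0]]
  grip_force: 32

```text
clock: 5.03
tcp_pos: [0.5481, -0.3152, 0.1186]
ee_rot: [-0.825, -2.882, 0.411]
force: [0.2, 0.4, -0.7]
finger_gap: 0.0077
finger_force: 33.3
```

Run:
```python
from h import *
p=snapshot('wrist'); s=snapshot('scene')
o=ctrl.get_obs();print({k:np.round(o[k],4) for k in('clock','tcp_pos','ee_rot','force','moment','finger_gap','finger_force')})
a=cv2.resize(p['color'],(480,360)); b=cv2.resize(s['color'][130:270,180:367],(480,360)); save(dict(color=np.vstack([a[:290],b[:310]])),'peel.png')
```

```text
{'clock': np.float64(5.1333), 'tcp_pos': array([ 0.5476, -0.3157,  0.1184]), 'ee_rot': array([-0.8262, -2.8809,  0.4109]), 'force': array([ 0.8236,  0.3166, -0.9769]), 'moment': array([ 0.3953, -0.2406, -0.0087]), 'finger_gap': np.float64(0.0071), 'finger_force': np.float64(33.2812)}
```

View pics/peel.png

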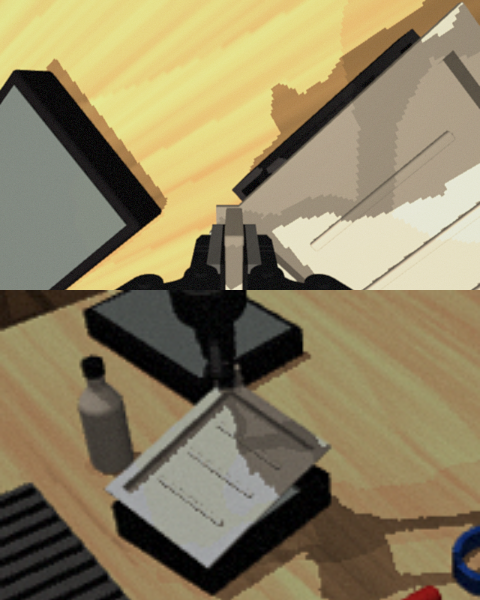

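The wrist view (top) shows the tab held at (235,235). The scene view (bottom) shows the cover tipped out of the carrier, with its far corner still on the rim and the carrier standing in place. I'll compute the lift and carry.

Run:
```python
from h import *
o=ctrl.get_obs(); t=o['tcp_pos']; Rt=Ro.from_rotvec(o['ee_rot']).as_matrix()
R0=Ro.from_rotvec([.865,3.0176,-.0022]).as_matrix(); t0=np.array([.5403,-.3266,.0538])
Rc=Ro.from_euler('z',12.9,degrees=True).as_matrix();c=np.array([.6085,-.2429,.033])
print('up',(Rt.T@[0,0,1]).round(4))
Gr=R0.T@Rc; gp=R0.T@(c-t0)   # cover in tool
c1=Rt@gp+t; print('cover now',c1.round(3),'tilt',np.degrees(np.arccos((Rt@Gr)[2,2])).round(1))
for cam in('scene','side'):
    p=snapshot(cam); r=nets.masks_of(p,'mat')[0]
    k=cv2.findContours(r['mask'].astype(np.uint8),0,2)[0]; k=max(k,key=cv2.contourArea)[:,0].astype(float)
    print(cam,[np.round(x,4) for x in cv2.minAreaRect(np.array([ray(p,u,.003)[:2] for u in k],np.float32))])
mat=np.array([.6255,.191])
Rf=Ro.from_euler('z',-10,degrees=True).as_matrix()@Gr.T; tf=np.r_[mat,.2]-Rf@gp
Rl=Rc@Gr.T
lift=t+[0,0,.12]
cl=np.array([.6085,-.2429,.22]); tl=cl-Rl@gp
for n,(R,x) in dict(lift=(Rt,lift),level=(Rl,tl),fin=(Rf,tf)).items():
    print(n,x.round(3),(Rt.T@(x-t)).round(4),np.degrees(Ro.from_matrix(Rt.T@R).as_rotvec()).round(2))
print('fin from level',(Rl.T@(tf-tl)).round(4),np.degrees(Ro.from_matrix(Rl.T@Rf).as_rotvec()).round(2))
```

```text
up [ 0.0368 -0.2896 -0.9564]
cover now [ 0.609 -0.24   0.067] tilt 17.0
scene [array([ 0.5547, -0.3285]), array([0.31  , 0.1896]), np.float64(22.5876)]
side [array([0.6265, 0.1942]), array([0.1808, 0.2194]), np.float64(80.1575)]
lift [ 0.548 -0.316  0.238] [ 0.0044 -0.0348 -0.1148] [0. 0. 0.]
level [ 0.54  -0.327  0.241] [ 0.0049 -0.048  -0.1133] [-1.68e+01 -2.30e+00  1.00e-02]
fin [0.53  0.14  0.221] [ 0.2623  0.3331 -0.1979] [-16.97   1.1   22.74]
fin from level [0.2561 0.3907 0.019 ] [6.00e-02 2.00e-02 2.29e+01]
```

Call:
apply_moves:
  plan:
    - [0.0, [0.0004, -0.0029, -0.0096], [0, 0, 0]]
    - [0.0, [0.0008, -0.0058, -0.0191], [0, 0, 0]]
    - [0.0, [0.0013, -0.0101, -0.0335], [0, 0, 0]]
    - [0.0, [0.0018, -0.0145, -0.0478], [0, 0, 0]]
    - [0.0, [0.0026, -0.0203, -0.067], [0, 0, 0]]
    - [0.0, [0.0033, -0.0261, -0.0861], [0, 0, 0]]
    - [0.0, [0.004, -0.0319, -0.1052], [0, 0, 0]]
    - [0.0, [0.0044, -0.0348, -0.1148], [0, 0, 0]]
    - [0.0, [0.0045, -0.038, -0.1148], [-4, -0.5, 0]]
    - [0.0, [0.0047, -0.041, -0.114], [-8, -1.1, 0]]
    - [0.0, [0.0048, -0.0445, -0.1135], [-12, -1.6, 0]]
    - [0.0, [0.0049, -0.048, -0.1133], [-15.5, -2.1, 0]]
    - [0.0, [0.0049, -0.048, -0.1133], [-16.8, -2.3, 0]]
    - [0.0, [0.0049, -0.048, -0.1133], [-16.8, -2.3, 0]]
    - [0.0, [0.0049, -0.048, -0.1133], [-16.8, -2.3, 0]]
  grip_force: 32

```text
clock: 6.58
tcp_pos: [0.5401, -0.327, 0.2414]
ee_rot: [0.866, 3.018, -0.005]
force: [0.2, 0.4, -1.4]
finger_gap: 0.0075
finger_force: 33.2
```

Run:
```python
from h import *
p=snapshot('wrist'); s=snapshot('scene')
o=ctrl.get_obs();print({k:np.round(o[k],4) for k in('clock','tcp_pos','ee_rot','force','moment','finger_gap','finger_force')})
a=cv2.resize(p['color'],(480,360)); b=cv2.resize(s['color'][90:270,180:420],(480,360)); save(dict(color=np.vstack([a[:240],b])),'lift.png')
```

```text
{'clock': np.float64(6.6833), 'tcp_pos': array([ 0.5407, -0.3262,  0.2412]), 'ee_rot': array([ 0.8631,  3.0185, -0.0045]), 'force': array([ 0.4429, -0.2101, -1.9706]), 'moment': array([-0.084 ,  0.1213, -0.0577]), 'finger_gap': np.float64(0.0076), 'finger_force': np.float64(33.1783)}
```

View pics/lift.png

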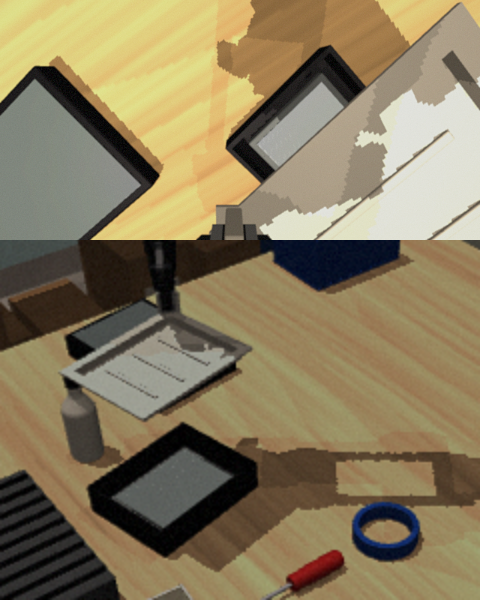

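The cover is clear of the carrier and level, still gripped, and the carrier with its panel stands undisturbed. Carrying it to the mat.

Call:
apply_moves:
  plan:
    - [0.0, [0.004, 0.006, 0], [0, 0, 0.4]]
    - [0.0, [0.012, 0.018, 0], [0, 0, 1.1]]
    - [0.0, [0.024, 0.037, 0.001], [0, 0, 2.1]]
    - [0.0, [0.04, 0.061, 0.002], [0, 0, 3.6]]
    - [0.0, [0.058, 0.089, 0.004], [0, 0, 5.2]]
    - [0.0, [0.077, 0.118, 0.005], [0, 0, 6.9]]
    - [0.0, [0.096, 0.147, 0.007], [0, 0, 8.6]]
    - [0.0, [0.115, 0.177, 0.008], [0, 0, 10.3]]
    - [0.0, [0.134, 0.206, 0.01], [0, 0, 12]]
    - [0.0, [0.153, 0.235, 0.011], [0, 0, 13.7]]
    - [0.0, [0.172, 0.264, 0.013], [0, 0, 15.4]]
    - [0.0, [0.191, 0.293, 0.014], [0, 0, 17.1]]
    - [0.0, [0.21, 0.322, 0.016], [0, 0, 18.8]]
    - [0.0, [0.228, 0.35, 0.017], [0, 0, 20.4]]
    - [0.0, [0.242, 0.372, 0.018], [0, 0, 21.7]]
    - [0.0, [0.251, 0.386, 0.019], [0, 0, 22.5]]
    - [0.0, [0.256, 0.393, 0.019], [0, 0, 22.9]]
    - [0.0, [0.256, 0.393, 0.019], [0, 0, 22.9]]
    - [0.0, [0.256, 0.393, 0.019], [0, 0, 22.9]]
    - [0.0, [0.256, 0.393, 0.019], [0, 0, 22.9]]
  grip_force: 32

```text
clock: 8.35
tcp_pos: [0.5312, 0.1412, 0.2208]
ee_rot: [1.446, 2.785, -0.005]
force: [0.2, 0.2, -1.4]
finger_gap: 0.0072
finger_force: 33.1
```

Run:
```python
from h import *
from scipy.optimize import minimize
o=ctrl.get_obs();print({k:np.round(o[k],4) for k in('clock','tcp_pos','ee_rot','force','finger_gap','finger_force')})
R0=Ro.from_rotvec([.865,3.0176,-.0022]).as_matrix(); t0=np.array([.5403,-.3266,.0538])
Rc=Ro.from_euler('z',12.9,degrees=True).as_matrix();c=np.array([.6085,-.2429,.033])
Gr=R0.T@Rc; gp=R0.T@(c-t0); Rt=Ro.from_rotvec(o['ee_rot']).as_matrix()
Rk=Rt@Gr; ck=Rt@gp+o['tcp_pos']; print('kin',ck.round(4),Ro.from_matrix(Rk).as_euler('xyz',degrees=True).round(2))
D=[];ims=[]
for cam in('scene','side'):
    p=snapshot(cam); r=nets.masks_of(p,'tab')
    print(cam,[(round(q['score'],2),q['at'],(q['mask']&sil(p,Rk,ck)).sum()/(q['mask']|sil(p,Rk,ck)).sum()) for q in r[:2]])
    im=p['color'].copy(); cs=cv2.findContours(sil(p,Rk,ck).astype(np.uint8),0,2)[0]; cv2.drawContours(im,cs,-1,(255,0,0),1)
    u,v=proj(p,ck)[0].astype(int); ims.append(cv2.resize(im[v-80:v+100,u-120:u+120],(400,300)))
save(dict(color=np.vstack(ims)),'fin.png')
```

```text
{'clock': np.float64(8.35), 'tcp_pos': array([0.5312, 0.1412, 0.2208]), 'ee_rot': array([ 1.4459,  2.785 , -0.0046]), 'force': array([ 0.1653,  0.1576, -1.4197]), 'finger_gap': np.float64(0.0072), 'finger_force': np.float64(33.1464)}
kin [0.6266 0.1918 0.2   ] [-0.08 -0.06 -9.98]
scene [(0.66, [363.7, 263.7], np.float64(0.9349676540687777))]
side [(0.7, [326.0, 250.0], np.float64(0.8803172314347513))]
```

View pics/fin.png

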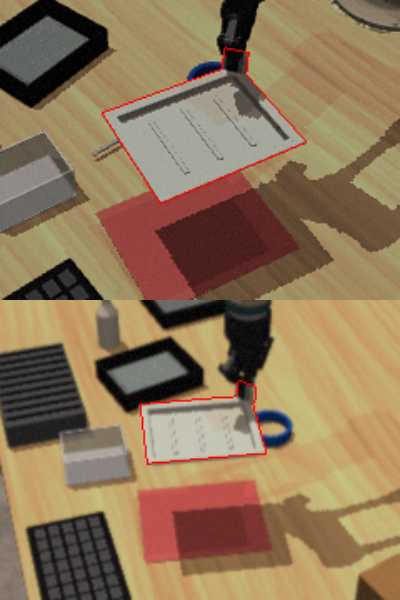

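Both views show the cover outline matching the level model at (0.627, 0.192, 0.200), centred over the mat, with everything else in place.

```bash
python3 -c "
from h import *
print(hand_in())"
```

```text
the job is handed in; nothing more can be done
None
```

The cover was peeled off tab corner first with the carrier left standing, and I handed the job in with it held level, centred over the mat about 20 cm up, after about 8.4 s and at about 33–34 N grip.

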